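# Turn a shoe one hole on an indexing repair stand

### The job

Turn the white shoe's swivel stand one hole: hook a fingertip under the top bar of the yellow pull ring, lift the spring pin out of its hole, swing the lever exactly one hole towards the orange glue tin, and let the pin drop fully home there. Only hook the ring, do not pinch it or handle it roughly, and leave the tin, jar, hammer and bottle where they are.

Things in the scene. Friction and masses are not known exactly. Their poses are not given: they have to be found in the camera images.
- stand: Blue and steel swivel shoe stand fixed to the bench. Origin: on the vertical pivot axis, at bench height; -x points along the middle of its arc of holes, towards the robot. Steel index plate: arc band 40 mm wide, top 45 mm above the bench, five holes (12 mm along the arc) on a 190 mm radius about the pivot, 0.28 rad (53 mm) apart: at -0.56, -0.28, 0, 0.28, 0.56 rad.
- lever (a joint): Angle (rad) of the grey lever about the pivot. 0: along the stand's -x, pin in the middle hole (the start, play 0.01). Positive: counter-clockwise from above, so its free end moves to the stand's -y side (negative: to +y). Stops at +-0.62. 36 mm wide, top 61 mm above the bench (24 mm boss round the pin: 73 mm), 220 mm long from the pivot. Turning takes 2 to 3 N at the pin.
- shoe_heel (a point): Rearmost point of the white shoe's heel, 30 mm above its sole, 49 mm from the pivot on the lever's side. The shoe, 270 mm long, is clamped over the pivot, toe away from the lever, and turns with the lever; its top is 165 mm above the bench.
- index_pin (a joint): Lift (m) of the vertical spring pin on the lever, 190 mm from the pivot. 0: fully home in a hole; clear of the plate from about 0.010 (pin 8 mm thick, round tip); stop at 0.025. Spring and weight pull it down with 5 N at 0, 7 N at 0.012, 9 N at 0.025. Let go between holes it rests on the plate at about 0.010, slides along if the lever is pushed, and drops when it meets a hole.
- pull_ring (a point): Centre of the opening of the yellow pull ring on the pin's head, above the pin; rises with it and turns with the lever. Upright rectangle of 7 mm round bar, opening 48 mm wide, 44 mm high, its plane square to the lever: a finger enters along the lever, from the robot's side towards the shoe. Top bar's axis 25.5 mm above this point, lower bar's 25.5 mm below; 103.5 mm above the bench when home.
- glue_tin_mid (a point): Centre of the orange glue tin with a steel lid, upright, 68 mm diameter, 85 mm tall, loose on the bench to one side of the stand; it tells the direction of the swing.
- polish_jar_mid (a point): Centre of the blue polish jar with a black lid, upright, 68 mm diameter, 85 mm tall, loose on the bench on the other side of the stand. Leave it.
- hammer_grip (a point): Middle of the handle of a loose hammer, 260 mm long, lying on the bench left of the work. Leave it.
- spray_bottle_mid (a point): Centre of a loose upright green bottle with a white cap, 60 mm diameter, 170 mm tall, right of the work. Leave it.
Mind the look-alikes: they are no part of the job. Several things look just like the part that bears glue_tin_mid: the one meant starts nearest to the robot's base.

How it is judged:
By the outcome, as a careful person would: the job done as asked, in the order asked, and still so for the second after the job is handed in, with the robot touching nothing.
It also fails if it takes over 38 s, if anything falls off the work surface, if the arm or the gripper's body presses on something with over 40 N, if the wrist force passes 120 N, or if a joint passes its speed limit or range.

### The arm

A 6-joint arm with a two-finger parallel gripper is mounted at the origin on the work surface. World frame = base frame: x ahead of the robot, y to its left, z up, the work surface at z = 0. Lengths are in mm, angles in degrees, forces in N, time in s.
With the tool pointing down it reaches from about 300 to 850 mm from the base axis. Payload 4.2 kg.
Tool frame: the origin (TCP) lies midway between the tips of the shut fingers; the grasp point (between the pads) lies 19 mm behind it; z points along the fingers, y is the direction in which the jaws open and shut (so a half turn about z gives the same grasp; the last joint's range is limited). The gripper opens to 91 mm and grips with 3 to 60 N. Pads are 32 mm wide; open, the fingers measure 118 mm over their backs; the gripper's body (76 mm by 178 mm) begins 60 mm behind the grasp point.
Start: joints at [-73.969, 18.312, 89.639, -0, 72.044, -1.146], TCP at [169.817, -549.368, 213.976] pointing down, gripper open.
Joint ranges: [-177.97, 177.97], [-48.28, 115.42], [12.27, 149.76], [-77.06, 257.06], [2.81, 150.46], [-146.56, 146.56]. Speed limits (degrees/s): [147.25, 147.25, 180, 180, 180, 180].

### API

Orientations are given as [roll, pitch, yaw] about the fixed x, y, z axes, in that order (R = Rz(yaw) Ry(pitch) Rx(roll)).
In Python, from workcell import * gives the robot as it stands.
- The arm moves only by the tool arm_command, never from a script. Its argument "deltas" is text: rows parted by semicolons, each of 7 numbers parted by spaces: the shift along the tool's x, y, z in mm, then the turn, a rotation vector about the tool's x, y, z in degrees, then the finger opening in mm, from 0 to 91.2. In form: x y z wx wy wz hand; .... A call has 1 to 5 rows; each row shifts and turns the commanded pose from where the row before left it, along the tool's axes as they then stand; what a row does not reach is not made up. A row lasts 1/8 s, in which the tool goes at most 62.5 mm and 10.7 degrees, less where a joint would pass 70% of its speed; a pose out of reach is approached as far as the arm can. A call is refused whole if a number of a shift passes 62.5 or a number of a turn 10.7, either way. A call with a gripper value outside its range is refused whole. The fingers move at their own pace and stop on an object; "force" is the grip in N (left out, the last holds). Time passes only in rows, so rows that do not move let the fingers close. It gives the time, the measured TCP pose, the force and the opening at its end, in the units of the state.
- state(): the state, without advancing time (a new reading comes with each control period).
- grab_frame(name): name is "scene" or "top"; returns the picture (480x640x3 uint8, red, green, blue); there is no depth.
- camera_model(name): a dict with "fx", "fy", "cx", "cy" (pixels), "rvec" (rotation vector, rad) and "tvec" (3), from world to camera coordinates, as OpenCV has them. Camera axes: x right, y down, z forward; pixel columns grow to the right and rows downward; lengths in mm; the calibration is good to about 2 mm. A picture is of the moment at which its call begins. camera_model takes no time and is no camera call.
- job_done(): hands the job in, once; it reports no verdict.
The state is a dict: "time_s": time; "qpos": joint angles; "qvel": joint speeds; "effort": joint torques, N m; "ee_pos": TCP position; "ee_rot": TCP orientation; "force": force on the tool from outside, world axes, zero at the start; "torque": the same for the moment, N m; "gripper_width": finger opening in mm.
Only numpy, scipy, OpenCV 4.12 (cv2) and the standard library are available. Lean on these libraries where they do the work, as an engineer would, in place of code of your own. Each camera call takes 0.05 s, during which the arm holds its last target. There are 200 camera calls.

## Working session

There is one attempt and no reset: what is moved stays moved. The work goes in short steps, Python scripts to look and compute and a tool call to move; the robot and the scene stay as the last step left them, time stands still between calls to the robot, and variables do not carry over. Pictures are saved under pics/ and viewed, about 8 in all and at most 12, crops included, and the job is handed in when it is done.

Besides the shell and the picture viewer there is one more tool, called after ">>>" by a JSON object that holds its "api" and its "payload". arm_command: Moves the arm, as the interface text tells. Its arguments: {"type":"object","properties":{"deltas":{"type":"string"},"force":{"type":"number"}},"required":["deltas"]}

```bash
mkdir -p pics; python3 - <<'E'
from workcell import *
import cv2
for n in("scene","top"):
    f=grab_frame(n); cv2.imwrite(f"pics/{n}0.png",f[:,:,::-1]); print(camera_model(n))
print(state())
E
```

```text
{'fx': 591.1653061601718, 'fy': 591.1653061601718, 'cx': 325.3146427815157, 'cy': 243.8525093667918, 'rvec': array([ 2.46368688,  0.85687319, -0.22350935]), 'tvec': array([-509.93193143, -297.03880947, 1749.11900542])}
{'fx': 464.29254638163906, 'fy': 464.29254638163906, 'cx': 320.1058411895274, 'cy': 240.77035964701474, 'rvec': array([ 2.20718357, -2.18196037,  0.09053756]), 'tvec': array([ -20.56188517,  638.78196856, 1365.17670763])}
{'time_s': 0.1, 'qpos': array([-7.39673630e+01,  1.83504849e+01,  8.96990203e+01,  5.42577594e-05,
        7.20426862e+01, -1.14581722e+00]), 'qvel': array([-0.04950888, -0.12953301, -0.15679228,  0.00115174, -0.02257851,
       -0.12474272]), 'effort': array([ 1.13406419e-03, -4.13330483e+01, -2.32508129e+01,  7.29377568e-02,
        4.21460846e-02, -5.82277335e-05]), 'ee_pos': array([ 169.70650535, -548.92720808,  213.18189187]), 'ee_rot': array([-1.79907828e+02, -1.89512195e-03,  1.71784360e+01]), 'force': array([-0.64808917, -0.41339969, -0.56279024]), 'torque': array([ 0.03838008,  0.00799342, -0.01890309]), 'gripper_width': 91.23762955677837}
```

View pics/scene0.png

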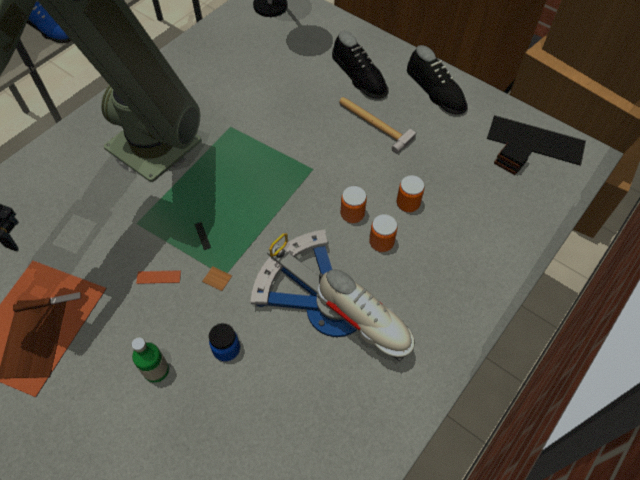

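View pics/top0.png

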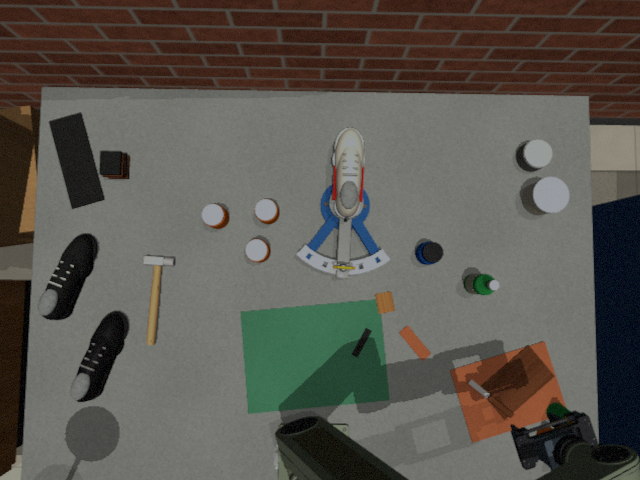

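The scene view shows the ring at about (279,243). The top view shows it at (344,267), with the pivot near (346,205). All three orange tins are on the left (+y): (257,250), (266,211) and (214,215). The jar is on the right at (429,253). So the swing goes to the robot's left, which is lever -0.28. Next I'll triangulate.

```bash
cat > h.py <<'E'
from workcell import *
import cv2, numpy as np
def cam(n):
    m=camera_model(n); K=np.array([[m['fx'],0,m['cx']],[0,m['fy'],m['cy']],[0,0,1]])
    R=cv2.Rodrigues(np.array(m['rvec']))[0]; return K,R,np.array(m['tvec']).reshape(3,1)
def proj(n,p):
    K,R,t=cam(n); q=K@(R@np.reshape(p,(3,1))+t); return (q[:2]/q[2]).ravel()
def ray(n,uv,z):
    K,R,t=cam(n); d=R.T@np.linalg.inv(K)@np.array([uv[0],uv[1],1.]); c=(-R.T@t).ravel()
    return c+d*(z-c[2])/d[2]
def tri(a,b):
    P=[np.hstack([K@R,K@t]) for K,R,t in map(cam,("scene","top"))]
    X=cv2.triangulatePoints(P[0],P[1],np.array(a,float).reshape(2,1),np.array(b,float).reshape(2,1)); return (X[:3]/X[3]).ravel()
def mask(f,lo,hi,box):
    h=cv2.cvtColor(f,cv2.COLOR_RGB2HSV); m=cv2.inRange(h,lo,hi); k=np.zeros_like(m); x0,y0,x1,y1=box; k[y0:y1,x0:x1]=m[y0:y1,x0:x1]; return k
def yellow(n,f,box): return mask(f,(20,110,90),(34,255,255),box)
E
python3 - <<'E'
from h import *
fs={n:cv2.imread(f"pics/{n}0.png")[:,:,::-1].copy() for n in("scene","top")}
B={"scene":(255,220,305,265),"top":(315,250,375,285)}
c={}
for n in B:
    ys,xs=np.nonzero(yellow(n,fs[n],B[n])); c[n]=((xs.min()+xs.max())/2,(ys.min()+ys.max())/2)
    print(n,len(xs),xs.min(),xs.max(),ys.min(),ys.max(),xs.mean(),ys.mean())
print(tri(c["scene"],c["top"]), ray("top",c["top"],129))
# blue disc / arms
m=mask(fs["top"],(100,120,60),(120,255,255),(290,180,400,275)); ys,xs=np.nonzero(m); 
r=ys<222; print("disc x ext",xs[r].min(),xs[r].max(),ys.min())
for uv in((257,250),(266,211),(214,215),(429,252)): print(ray("top",uv,85))
a=cv2.resize(fs["top"][180:290,280:410],None,fx=4,fy=4,interpolation=cv2.INTER_CUBIC)
b=cv2.resize(fs["scene"][215:325,235:345],None,fx=4,fy=4,interpolation=cv2.INTER_CUBIC)[:, :280]
cv2.imwrite("pics/crop1.png",np.hstack([a,b])[:,:,::-1])
E
```

```text
scene 119 269 286 233 255 277.99159663865544 243.9579831932773
top 55 333 354 266 268 343.58181818181816 267.05454545454546
[559.92542698 -79.09439581 101.83347176] [560.31330205 -76.66233362 129.        ]
disc x ext 321 368 186
[606.28124406 166.67564548  85.        ]
[718.08757883 143.25281804  85.        ]
[704.68418463 290.98605847  85.        ]
[ 606.30466417 -323.62134175   85.        ]
```

View pics/crop1.png

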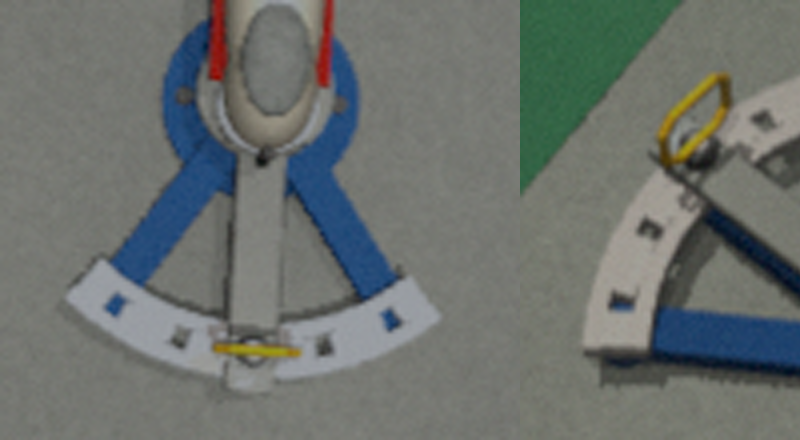

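```bash
python3 - <<'E'
from h import *
from scipy.optimize import least_squares
px=np.array([(116,303),(181,338),(325,345),(390,319)])/4+[279.6,179.6]
H=np.array([ray("top",p,44)[:2] for p in px]); print(H.round(1))
a=np.array([-.56,-.28,.28,.56])
f=lambda q:(H-np.c_[q[0]-190*np.cos(q[2]+a),q[1]-190*np.sin(q[2]+a)]).ravel()
s=least_squares(f,[750,-80,0]); q=s.x; print(q,np.degrees(q[2]),s.fun.round(1))
for t in(0,-.28): print(t,q[:2]-190*np.array([np.cos(q[2]+t),np.sin(q[2]+t)]),np.degrees(q[2]+t))
E
```

```text
[[ 594.2   20.4]
 [ 569.2  -27.5]
 [ 565.2 -133.2]
 [ 584.8 -180.8]]
[ 7.49974572e+02 -8.78205694e+01 -4.38644053e-02] -2.513245293200988 [ 0.7  0.3 -0.7 -0.2 -0.  -0.9  0.1  0.8]
0 [560.1573313 -79.4890048] -2.513245293200988
-0.28 [569.8521555  -27.35640715] -18.55606355686404
```

>>> {"api": "arm_command", "payload": {"deltas": "0 0 -40 0 0 0 0; 0 0 -40 0 0 0 0", "force": 10}}

```text
time_s: 0.35
ee_pos: [169.7, -548.9, 294.0]
ee_rot: [-179.9, -0.0, 17.2]
force: [0.5, -0.3, -0.2]
gripper_width: 74.0
```

```bash
python3 - <<'E'
from h import *
s=state();print(s['time_s'],s['qpos'].round(2),s['ee_pos'].round(1),s['ee_rot'].round(1))
E
```

```text
0.35 [-73.97  16.18  81.25  -0.    82.69  -1.15] [ 169.7 -548.9  294. ] [-179.9   -0.    17.2]
```

>>> {"api": "arm_command", "payload": {"deltas": "0 0 -20 -10 0 0 0; 0 0 -20 -10 0 0 0; 0 0 0 0 0 0 0"}}

```text
time_s: 0.72
ee_pos: [168.0, -543.4, 334.8]
ee_rot: [159.9, 0.0, 17.2]
force: [0.0, 0.2, 0.6]
gripper_width: 43.8
```

```bash
cat > k.py <<'E'
import numpy as np
from scipy.optimize import least_squares
from scipy.spatial.transform import Rotation as Ro
D=[]
E
python3 - <<'E'
from h import *
from scipy.optimize import least_squares
s=state();print(s['time_s'],s['qpos'].round(2),s['ee_pos'].round(1),s['ee_rot'].round(1))
q=np.radians([[18.35,89.70,72.04],[16.18,81.25,82.69],s['qpos'][[1,2,4]]])
r=np.array([574.6,574.6,np.hypot(*s['ee_pos'][:2])]);z=np.array([213.2,294,s['ee_pos'][2]])
def m(p,e=0):
    o,d,a,b,T=p;A=q[:,0];B=A+q[:,1];C=B+q[:,2]
    return np.r_[o+a*np.sin(A)+b*np.sin(B)+T*np.sin(C)-r, d+a*np.cos(A)+b*np.cos(B)+T*np.cos(C)-z]
f=least_squares(m,[0,250,450,420,300]);print(f.x.round(1),f.fun.round(2))
E
```

```text
0.725 [-74.27   4.22  93.42   0.56  62.3   -1.62] [ 168.  -543.4  334.8] [159.9   0.   17.2]
[-4.000e-01  1.332e+02  5.615e+02  4.210e+02  3.229e+02] [ 1.57 -1.72  0.15 -0.34  1.18 -0.84]
```

>>> {"api": "arm_command", "payload": {"deltas": "59.5 -2.9 -1.1 0 2.05 -5.64 0; 59.5 -2.9 -1.1 0 2.05 -5.64 0; 59.5 -2.9 -1.1 0 2.05 -5.64 0; 59.5 -2.9 -1.1 0 2.05 -5.64 0; 59.5 -2.9 -1.1 0 2.05 -5.64 0"}}

```text
time_s: 1.35
ee_pos: [420.4, -388.6, 332.5]
ee_rot: [160.2, 0.0, 47.4]
force: [-0.3, -0.6, 0.6]
gripper_width: 0.6
```

>>> {"api": "arm_command", "payload": {"deltas": "59.5 -2.9 -1.1 0 2.05 -5.64 0; 59.5 -2.9 -1.1 0 2.05 -5.64 0; 59.5 -2.9 -1.1 0 2.05 -5.64 0; 59.5 -2.9 -1.1 0 2.05 -5.64 0; 0 0 0 0 0 0 0"}}

```text
time_s: 1.98
ee_pos: [541.3, -183.3, 332.7]
ee_rot: [160.2, -0.0, 71.5]
force: [-0.3, -1.0, -0.2]
gripper_width: 0.3
```

```bash
cat > k.py <<'E'
from h import *
import json,os
from scipy.optimize import least_squares
from scipy.spatial.transform import Rotation as Ro
L='log.json'
def log():
    s=state(); d=json.load(open(L)) if os.path.exists(L) else []
    d.append([list(s['qpos']),list(s['ee_pos']),list(s['ee_rot'])]); json.dump(d,open(L,'w')); 
    print(s['time_s'],s['qpos'].round(2),s['ee_pos'].round(1),s['ee_rot'].round(1),s['force'].round(1),s['gripper_width'].round(1)); return d
E
python3 - <<'E'
from k import *
json.dump([[[-73.967363,18.3504849,89.699,0,72.0427,-1.1458],[169.7065,-548.927,213.182],[-179.908,0,17.178]],[[-73.97,16.18,81.25,0,82.69,-1.15],[169.7,-548.9,294.0],[-179.9,0,17.2]],[[-74.27,4.22,93.42,.56,62.3,-1.62],[168.,-543.4,334.8],[159.9,0,17.2]]],open(L,'w'))
log()
E
```

```text
Traceback (most recent call last):
  File "k.py", line 9, in log
    print(s['time_s'],s['qpos'].round(2),s['ee_pos'].round(1),s['ee_rot'].round(1),s['force'].round(1),s['gripper_width'].round(1)); return d
                                                                                                       ^^^^^^^^^^^^^^^^^^^^^^^^
AttributeError: 'float' object has no attribute 'round'
```

>>> {"api": "arm_command", "payload": {"deltas": "0 -47 -17 0 0 0 0; 0 -47 -17 0 0 0 0; 0 0 0 0 0 0 0"}}

```text
time_s: 2.35
ee_pos: [442.8, -154.0, 333.7]
ee_rot: [160.1, 0.1, 71.1]
force: [0.2, 0.2, -0.6]
gripper_width: 0.2
```

```bash
sed -i "s/,s\['gripper_width'\].round(1)//" k.py; python3 -c "from k import *;log()"
```

```text
2.35 [-21.07  -5.4  103.01   0.77  62.49  -2.4 ] [ 442.8 -154.   333.7] [1.601e+02 1.000e-01 7.110e+01] [ 0.2  0.2 -0.6]
```

>>> {"api": "arm_command", "payload": {"deltas": "0 0 0 10 0 0 0; 0 0 0 10 0 0 0; 0 0 0 0 0 0 0"}}

```text
time_s: 2.72
ee_pos: [448.2, -155.7, 331.8]
ee_rot: [-179.8, 0.0, 71.1]
force: [-1.0, -0.8, -0.1]
gripper_width: 0.4
```

```bash
cat >> k.py <<'E'
# model: Rz(q1+c) then planar chain; elbow offset e; wrist; tool
def fk(q,p):
    o,d,a,e,b,T,c1,c2,c3,c5,c6=p; q=np.radians(q); q=q+np.array([c1,c2,c3,0,c5,c6])
    R=Ro.from_euler('z',q[0])*Ro.from_euler('y',q[1]); x=Ro.from_euler('z',q[0]).apply([o,0,0])+[0,0,d]
    x=x+R.apply([0,0,a]); R=R*Ro.from_euler('y',q[2]); x=x+R.apply([e,0,b])
    R=R*Ro.from_euler('z',q[3])*Ro.from_euler('y',q[4])*Ro.from_euler('z',q[5]); return x+R.apply([0,0,T]),R
def fit(d,p0=[0,133,560,0,421,323,.02,0,0,0,.02]):
    Q=[x[0] for x in d];X=np.array([x[1] for x in d]);W=[Ro.from_euler('xyz',x[2],degrees=True) for x in d]
    def res(p):
        r=[]
        for q,x,w in zip(Q,X,W):
            y,R=fk(q,p); r+=list(y-x)+list(300*(R.as_matrix()[:,2]-w.as_matrix()[:,2]))
        return np.r_[r,(np.array(p)-P0)*S]
    P0=np.array(p0,float); S=np.array([.01,.003,.003,.01,.003,.003,1,30,30,30,1])
    f=least_squares(res,p0); return f
E
python3 - <<'E'
from k import *
d=log(); f=fit(d); print(f.x.round(3)); print(f.fun[:-11].reshape(-1,6).round(1))
print((fk(d[0][0],f.x)[1].inv()*Ro.from_euler('xyz',d[0][2],degrees=True)).as_matrix().round(2))
E
```

```text
2.725 [-2.052e+01  6.020e+00  8.898e+01 -4.000e-02  8.516e+01 -1.620e+00] [ 448.2 -155.7  331.8] [-179.8    0.    71.1] [-1.  -0.8 -0.1]
[ 1.88000e-01  1.40406e+02  5.91613e+02  2.29390e+01  4.16784e+02
  3.35841e+02  2.10000e-02  0.00000e+00  5.00000e-03 -5.00000e-03
  2.00000e-02]
[[ 0.4  0.1 -0.   0.  -0.1 -0. ]
 [ 0.4  0.1  0.  -0.   0.   0. ]
 [ 0.3  0.1  0.   2.   0.7 -0. ]
 [ 0.1  0.4  0.   0.7  2.   0. ]
 [-0.6 -1.6  0.   0.7  2.   0. ]
 [-0.6 -1.5 -0.   0.1 -0.  -0. ]]
[[-0. -1.  0.]
 [ 1. -0.  0.]
 [-0.  0.  1.]]
```

```bash
cat >> k.py <<'E'
LO=np.array([-177.97,-48.28,12.27,-77.06,2.81,-146.56]);HI=np.array([177.97,115.42,149.76,257.06,150.46,146.56])
Z=Ro.from_euler('z',90,degrees=True) # flange->tool
def ik(x,R,p,q0):
    def r(q):
        y,W=fk(q,p); return np.r_[y-x,300*((W*Z).inv()*R).as_rotvec()]
    f=least_squares(r,np.clip(q0,LO+.1,HI-.1),bounds=(LO,HI)); return f.x,np.abs(f.fun).max()
def Rt(yaw,tilt,flip=1): # tool z along yaw, tilted down; x horizontal
    y,t=np.radians([yaw,tilt]); z=np.array([np.cos(t)*np.cos(y),np.cos(t)*np.sin(y),-np.sin(t)])
    x=flip*np.array([-np.sin(y),np.cos(y),0]); return Ro.from_matrix(np.c_[x,np.cross(z,x),z])
E
python3 - <<'E'
from k import *
d=json.load(open(L)); p=fit(d).x; np.save('p.npy',p)
for tilt in(0,15,25,35,45,55):
  for nm,x,yaw in(("in",[578,-80,106],-2.5),("end",[588,-33,125],-18.5),("app",[490,-76,106+88*np.tan(np.radians(tilt))],-2.5)):
    b=min((ik(np.array(x,float),Rt(yaw,tilt,fl),p,q0)+(fl,) for fl in(1,-1) for q0 in([-15,10,130,180,40,0],[-15,10,120,0,30,0])),key=lambda t:t[1])
    print(tilt,nm,b[0].round(0),round(b[1],1),b[2])
E
```

```text
0 in [-19.  59. 150. 161. 119. -10.] 29.7 -1
0 end [ 15.  53. 150. 218. 109.  12.] 6.3 -1
0 app [-39.  69. 150. 123. 122. -34.] 55.7 -1
15 in [-17.  36. 150. 167.  80.  -2.] 15.1 -1
15 end [ 13.  35. 148. 212.  78.   1.] 0.0 -1
15 app [-27.  18. 150. 149.  56.   7.] 46.0 -1
25 in [-15.  27. 148. 168.  61.  -0.] 0.0 -1
25 end [ 11.  24. 144. 214.  55.  -8.] 0.0 -1
25 app [-21.  10. 150. 156.  43.   8.] 21.0 -1
35 in [-14.  19. 141. 166.  36.   5.] 0.0 -1
35 end [  8.  17. 137. 223.  35. -22.] 0.0 -1
35 app [-18.   3. 146. 153.  26.  15.] 0.0 -1
45 in [-13.  15. 134. 154.  15.  17.] 0.0 -1
45 end [  5.  14. 130. 250.  19. -52.] 0.0 -1
45 app [-16.  -3. 135.  71.   9. -81.] 0.0 1
55 in [-12.  14. 126.  41.   7. 132.] 0.0 -1
55 end [  3.  13. 123. -50.  17.  66.] 0.0 1
55 app [-14.  -5. 124.  13.  27. -21.] 0.0 1
```

```bash
cat >> k.py <<'E'
def tcp(ring,yaw,tilt,ins=18,off=52.4):
    y,t=np.radians([yaw,tilt]); h=np.array([np.cos(y),np.sin(y),0]); u=np.array([0,0,1.])
    return np.array(ring,float)+ins*(np.cos(t)*h-np.sin(t)*u)+off*(np.sin(t)*h+np.cos(t)*u)
R0=(560,-79.3,103.5);R1=(570,-27.4,103.5)
E
python3 - <<'E'
from k import *
p=np.load('p.npy')
for tilt in(20,25,30,35):
  for nm,rg,yaw,ins in(("in",R0,-2.5,18),("lift",R0+np.array([0,0,32]),-2.5,18),("end",R1+np.array([0,0,32]),-18.5,18),("app",R0,-2.5,-60)):
    x=tcp(rg,yaw,tilt,ins); b=ik(x,Rt(yaw,tilt,-1),p,[-15,10,140,180,40,0]); print(tilt,nm,x.round(0),b[0].round(0),round(b[1],1))
# current state -> flip plan
s=state(); print(s['qpos'].round(1))
E
```

```text
20 in [595. -81. 147.] [-15.  25. 146. 168.  62.   1.] 0.0
20 lift [595. -81. 179.] [-15.  19. 144. 167.  54.   3.] 0.0
20 end [603. -38. 179.] [ 10.  20. 142. 215.  55. -12.] 0.0
20 app [522. -78. 173.] [-19.  13. 150. 161.  52.   5.] 13.4
25 in [598. -81. 143.] [-14.  21. 143. 168.  50.   3.] 0.0
25 lift [598. -81. 175.] [-14.  16. 141. 166.  43.   5.] 0.0
25 end [606. -40. 175.] [  9.  17. 139. 218.  45. -18.] 0.0
25 app [528. -78. 176.] [-17.  12. 149. 163.  47.   5.] 0.0
30 in [602. -81. 140.] [-14.  18. 140. 166.  39.   5.] 0.0
30 lift [602. -81. 172.] [-14.  13. 137. 164.  32.   8.] 0.0
30 end [610. -41. 172.] [  8.  15. 135. 223.  36. -24.] 0.0
30 app [534. -78. 179.] [-16.   8. 144. 160.  34.   9.] 0.0
35 in [605. -81. 136.] [-13.  16. 136. 164.  28.   8.] 0.0
35 lift [605. -81. 168.] [-13.  12. 134. 159.  22.  13.] 0.0
35 end [612. -42. 168.] [  6.  13. 132. 232.  27. -34.] 0.0
35 app [541. -78. 181.] [-15.   5. 140. 154.  22.  17.] 0.0
[-20.5   6.   89.   -0.   85.2  -1.6]
```

```bash
cat >> k.py <<'E'
def delta(xa,Ra,xb,Rb): return np.r_[Ra.inv().apply(xb-xa),np.degrees((Ra.inv()*Rb).as_rotvec())]
def cur():
    s=state(); return s['ee_pos'],Ro.from_euler('xyz',s['ee_rot'],degrees=True)
E
python3 - <<'E'
from k import *
np.set_printoptions(suppress=True,linewidth=150)
p=np.load('p.npy'); q0=state()['qpos']
A=np.array([-16,0,125,0,35,9.]); 
x,R=fk(A,p);R=R*Z; print(x, R.as_euler('xyz',degrees=True))
n=8; xa,Ra=cur()
for i in range(1,n+1):
    xb,Rb=fk(q0+(A-q0)*i/n,p);Rb=Rb*Z; print(delta(xa,Ra,xb,Rb).round(1),xb.round(0)); xa,Ra=xb,Rb
for k in range(0,166,15):
    B=A.copy();B[3]=k; y=fk(B,p)[0]; print(k,y.round(0),end=' ')
B=A.copy();B[3]=10;xb,Rb=fk(B,p);print('\nrow q4+10',delta(x,R,xb,Rb*Z).round(2))
E
```

```text
[ 427.59080295 -113.0285489   156.98839975] [160.27628279  -3.4561428   65.64829064]
[ 3.1  2.2 25.9 -2.5  0.   0.7] [ 451. -153.  306.]
[ 4.7 -0.8 24.9 -2.5  0.1  0.8] [ 453. -149.  281.]
[ 4.6 -3.6 23.7 -2.5  0.2  0.8] [ 453. -144.  257.]
[ 4.3 -6.4 22.1 -2.5  0.3  0.8] [ 452. -139.  234.]
[ 3.9 -9.  20.3 -2.5  0.4  0.8] [ 448. -133.  213.]
[  3.4 -11.3  18.2  -2.5   0.4   0.8] [ 443. -127.  193.]
[  2.8 -13.4  15.9  -2.5   0.5   0.8] [ 436. -120.  174.]
[  2.1 -15.3  13.3  -2.5   0.6   0.8] [ 428. -113.  157.]
0 [ 428. -113.  157.] 15 [444. -66. 162.] 30 [466. -24. 178.] 45 [493.   9. 203.] 60 [523.  33. 235.] 75 [554.  45. 273.] 90 [583.  44. 313.] 105 [609.  30. 353.] 120 [630.   5. 391.] 135 [644. -30. 423.] 150 [651. -73. 448.] 165 [ 650. -121.  464.] 
row q4+10 [33.1  -3.5  -1.65  1.    5.6   8.22]
```

>>> {"api": "arm_command", "payload": {"deltas": "7.8 1.4 50.8 -5 0.1 1.5 91; 8.9 -10 45.8 -5 0.5 1.6 91; 7.3 -20.3 38.5 -5 0.8 1.6 91; 4.9 -28.7 29.2 -5 1.1 1.6 91; 0 0 0 0 0 0 91", "force": 60}}

```text
time_s: 3.35
ee_pos: [411.5, -107.8, 153.6]
ee_rot: [161.0, -3.4, 65.5]
force: [0.4, -0.7, 1.0]
gripper_width: 47.3
```

```bash
python3 - <<'E'
from k import *
np.set_printoptions(suppress=True,linewidth=150)
d=log(); f=fit(d); p=f.x; print(p.round(3),f.fun[:-11].reshape(-1,6)[-1].round(1)); np.save('p.npy',p)
q=np.array(d[-1][0]);xa,Ra=fk(q,p);q[3]+=10.2;xb,Rb=fk(q,p);print('row',delta(xa,Ra*Z,xb,Rb*Z).round(2))
E
```

```text
3.35 [-16.73  -1.11 126.44   1.1   35.37   7.49] [ 411.5 -107.8  153.6] [161.   -3.4  65.5] [ 0.4 -0.7  1. ]
[  0.012 140.544 591.939  23.504 417.068 336.145   0.021  -0.      0.004  -0.004   0.02 ] [-0.7 -2.4  0.   0.6  2.   0. ]
row [34.24 -2.67 -1.76  0.88  5.8   8.34]
```

>>> {"api": "arm_command", "payload": {"deltas": "34.2 -2.7 -1.8 0.9 5.8 8.3 91; 34.2 -2.7 -1.8 0.9 5.8 8.3 91; 34.2 -2.7 -1.8 0.9 5.8 8.3 91; 34.2 -2.7 -1.8 0.9 5.8 8.3 91; 34.2 -2.7 -1.8 0.9 5.8 8.3 91"}}

```text
time_s: 3.98
ee_pos: [503.8, 21.7, 222.8]
ee_rot: [-179.4, -40.9, 27.0]
force: [-0.2, 1.2, -0.1]
gripper_width: 90.8
```

```bash
python3 -c "from k import *;log()"
```

```text
3.975 [-16.8   -1.02 125.26  51.77  35.97   8.05] [503.8  21.7 222.8] [-179.4  -40.9   27. ] [-0.2  1.2 -0.1]
```

>>> {"api": "arm_command", "payload": {"deltas": "34.2 -2.7 -1.8 0.9 5.8 8.3 91; 34.2 -2.7 -1.8 0.9 5.8 8.3 91; 34.2 -2.7 -1.8 0.9 5.8 8.3 91; 34.2 -2.7 -1.8 0.9 5.8 8.3 91; 34.2 -2.7 -1.8 0.9 5.8 8.3 91"}}

```text
time_s: 4.6
ee_pos: [602.0, 31.8, 357.0]
ee_rot: [-121.2, -46.5, -45.1]
force: [0.7, 0.3, -0.2]
gripper_width: 91.1
```

```bash
python3 -c "
from k import *
np.set_printoptions(suppress=True,linewidth=150)
d=log();f=fit(d);p=f.x;np.save('p.npy',p);print(p.round(3),f.fun[:-11].reshape(-1,6).round(1)[-2:])
q0=np.array(d[-1][0]);x=tcp(R0,-2.5,30,-60);A,e=ik(x,Rt(-2.5,30,-1),p,[-15,10,140,160,40,0]);print(x,A,e)
xa,Ra=fk(q0,p);Ra=Ra*Z;n=10
for i in range(1,n+1):
    xb,Rb=fk(q0+(A-q0)*i/n,p);Rb=Rb*Z; print(delta(xa,Ra,xb,Rb).round(1),xb.round(0)); xa,Ra=xb,Rb
"
```

```text
4.6 [-16.88  -1.01 125.23 101.59  36.11   9.23] [602.   31.8 357. ] [-121.2  -46.5  -45.1] [ 0.7  0.3 -0.2]
[  0.191 139.273 595.096  20.346 416.401 340.905   0.02   -0.003   0.009  -0.008   0.02 ] [[-1.3 -0.8  0.  -1.8  1.9 -0.6]
 [-0.4  1.1  0.1 -2.3  3.4 -2.4]]
[534.26299504 -78.1762981  178.87973116] [-16.4254565    7.56022632 145.0525     159.97066126  34.4142711    9.2175742 ] 2.2737367544323206e-13
[-6.6 12.5  2.9 -0.6  1.3  6.3] [602.  27. 344.]
[-5.3 15.   1.9 -0.9  1.4  6.3] [601.  20. 330.]
[-3.8 17.4  0.9 -1.1  1.5  6.2] [599.  11. 314.]
[-2.  19.6 -0.  -1.4  1.6  6.1] [595.   1. 298.]
[-0.1 21.5 -0.9 -1.6  1.8  6.1] [590. -11. 280.]
[ 2.1 23.3 -1.7 -1.8  2.   5.9] [584. -23. 262.]
[ 4.4 24.7 -2.4 -2.   2.1  5.8] [575. -36. 242.]
[ 6.9 25.9 -3.1 -2.1  2.3  5.7] [564. -50. 222.]
[ 9.4 26.9 -3.7 -2.2  2.6  5.6] [550. -64. 200.]
[12.  27.5 -4.3 -2.3  2.8  5.4] [534. -78. 179.]
```

>>> {"api": "arm_command", "payload": {"deltas": "-6.6 12.5 2.9 -0.6 1.3 6.3 91; -5.3 15 1.9 -0.9 1.4 6.3 91; -3.8 17.4 0.9 -1.1 1.5 6.2 91; -2 19.6 0 -1.4 1.6 6.1 91; -0.1 21.5 -0.9 -1.6 1.8 6.1 91"}}

```text
time_s: 5.22
ee_pos: [591.3, -13.5, 279.4]
ee_rot: [-112.9, -21.7, -69.7]
force: [0.9, -0.3, -0.2]
gripper_width: 90.8
```

>>> {"api": "arm_command", "payload": {"deltas": "2.1 23.3 -1.7 -1.8 2 5.9 91; 4.4 24.7 -2.4 -2 2.1 5.8 91; 6.9 25.9 -3.1 -2.1 2.3 5.7 91; 9.4 26.9 -13.7 -2.2 2.6 5.6 91; 12 27.5 -4.3 -2.3 2.8 5.4 91"}}

```text
time_s: 5.85
ee_pos: [526.7, -83.4, 182.7]
ee_rot: [-119.1, -1.1, -92.9]
force: [0.7, -1.4, -0.7]
gripper_width: 90.9
```

```bash
cat >> k.py <<'E'
def to(ring,yaw,tilt=30,ins=18,off=52.4):
    xa,Ra=cur(); return delta(xa,Ra,tcp(ring,yaw,tilt,ins,off),Rt(yaw,tilt,-1)).round(1)
E
python3 -c "
from k import *
np.set_printoptions(suppress=True,linewidth=150)
log();print(to(R0,-2.5,30,-60))
a=grab_frame('top');b=grab_frame('scene')
for n,f in(('top',a),('scene',b)): print(n,proj(n,R0))
c=np.hstack([cv2.resize(a[170:370,250:450],(400,400)),cv2.resize(b[170:320,200:350],(400,400))]);cv2.imwrite('pics/app.png',c[:,:,::-1])"
```

```text
5.85 [-18.28   7.06 145.49 157.09  34.81  10.57] [526.7 -83.4 182.7] [-119.1   -1.1  -92.9] [ 0.7 -1.4 -0.7]
[-5.6 -0.3  8.2 -0.9 -0.9  0.8]
top [343.83926337 267.21933901]
scene [277.66937118 243.70858565]
```

View pics/app.png

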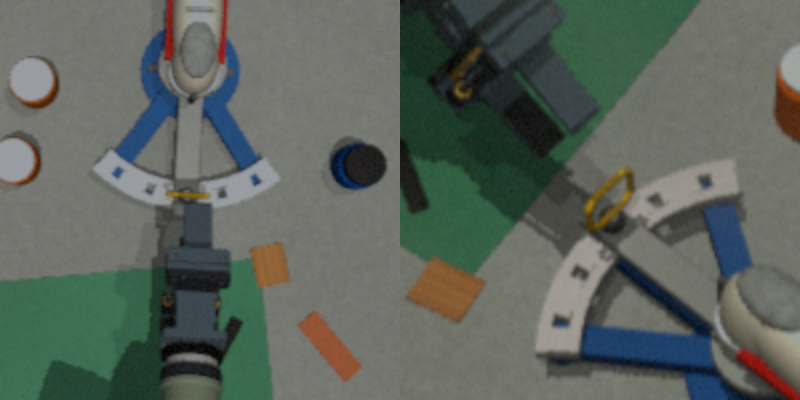

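The finger lines up with the ring in both views, apart from about 6 mm sideways. I'll correct that and insert in steps.

>>> {"api": "arm_command", "payload": {"deltas": "-5.6 -0.3 8.2 -0.9 -0.9 0.8 91; 0 0 0 0 0 0 91; 0 0 20 0 0 0 91; 0 0 0 0 0 0 91"}}

```text
time_s: 6.45
ee_pos: [551.7, -77.4, 167.8]
ee_rot: [-120.1, -0.0, -92.3]
force: [-0.3, -0.2, -0.0]
gripper_width: 91.1
```

```bash
python3 -c "
from k import *
log();print(to(R0,-2.5))
a=grab_frame('top');b=grab_frame('scene')
s=cv2.resize(b[200:275,230:330],(800,600),interpolation=cv2.INTER_CUBIC);cv2.imwrite('pics/app2.png',np.hstack([cv2.resize(a[220:320,310:380],(350,500),interpolation=cv2.INTER_CUBIC),cv2.resize(b[190:290,220:310],(450,500),interpolation=cv2.INTER_CUBIC)])[:,:,::-1])"
```

```text
6.45 [-16.56  10.63 143.35 158.22  35.06  10.81] [551.7 -77.4 167.8] [-120.1   -0.   -92.3] [-0.3 -0.2 -0. ]
[ 1.7 -1.1 57.4  0.1  0.2  0.1]
```

View pics/app2.png

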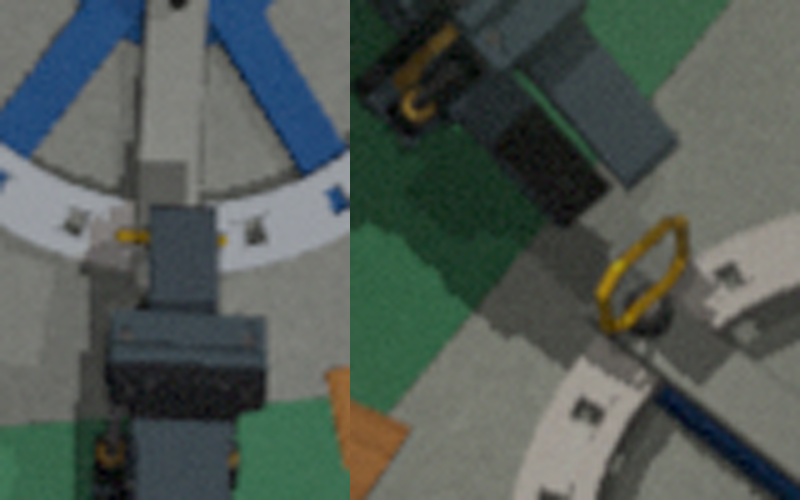

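>>> {"api": "arm_command", "payload": {"deltas": "1.7 -1.1 20 0 0 0 91; 0 0 15 0 0 0 91; 0 0 12 0 0 0 91; 0 0 10 0 0 0 91; 0 0 0 0 0 0 91"}}

```text
time_s: 7.18
ee_pos: [600.3, -80.8, 138.8]
ee_rot: [-120.3, 0.0, -92.3]
force: [1.2, 0.3, 0.6]
gripper_width: 91.0
```

```bash
python3 -c "
from k import *
log();print(to(R0,-2.5))
a=grab_frame('top');b=grab_frame('scene')
cv2.imwrite('pics/in.png',np.hstack([cv2.resize(a[220:320,310:380],(350,500),interpolation=cv2.INTER_CUBIC),cv2.resize(b[190:290,220:310],(450,500),interpolation=cv2.INTER_CUBIC)])[:,:,::-1])"
```

```text
7.175 [-14.63  17.99 139.67 162.6   38.11   7.6 ] [600.3 -80.8 138.8] [-120.3    0.   -92.3] [1.2 0.3 0.6]
[ 0.3 -1.7  0.7  0.3  0.2  0.1]
```

View pics/in.png

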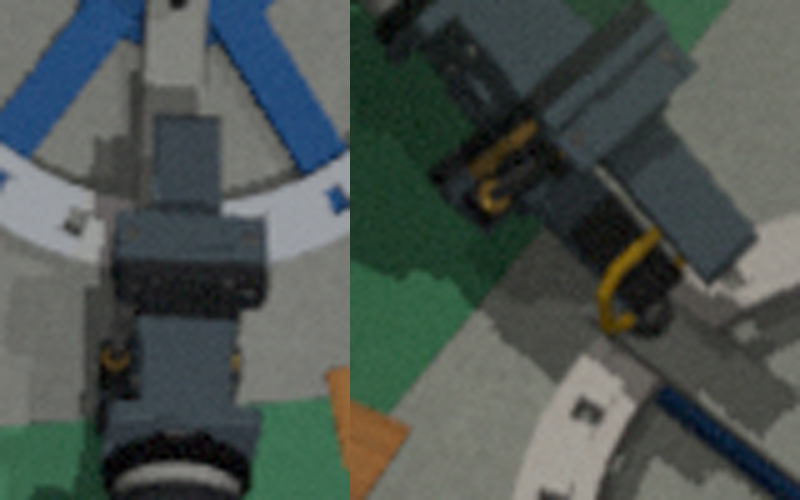

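The finger is through the ring and touching nothing. I'll lift gradually.

>>> {"api": "arm_command", "payload": {"deltas": "0 -4.3 -2.5 0 0 0 91; 0 -4.3 -2.5 0 0 0 91; 0 -3.5 -2 0 0 0 91; 0 -1.7 -1 0 0 0 91; 0 0 0 0 0 0 91"}}

```text
time_s: 7.9
ee_pos: [599.9, -80.9, 155.5]
ee_rot: [-120.2, 0.0, -92.3]
force: [-0.5, 1.0, 0.4]
gripper_width: 91.3
```

>>> {"api": "arm_command", "payload": {"deltas": "0 -1.7 -1 0 0 0 91; 0 -1.7 -1 0 0 0 91; 0 -1.7 -1 0 0 0 91; 0 -1.7 -1 0 0 0 91; 0 0 0 0 0 0 91"}}

```text
time_s: 8.52
ee_pos: [599.0, -80.8, 162.2]
ee_rot: [-120.4, 0.0, -92.3]
force: [-3.2, 1.2, -6.3]
gripper_width: 91.3
```

```bash
python3 -c "
from k import *
log();print(to(R0,-2.5))"
```

```text
8.525 [-14.65  14.39 138.15 160.31  33.14  10.41] [599.  -80.8 162.2] [-120.4    0.   -92.3] [-3.2  1.2 -6.3]
[ 0.2 17.9 13.7  0.4  0.2  0.1]
```

>>> {"api": "arm_command", "payload": {"deltas": "0 -2.6 -1.5 0 0 0 91; 0 -2.6 -1.5 0 0 0 91; 0 -1.7 -1 0 0 0 91; 0 -0.9 -0.5 0 0 0 91; 0 0 0 0 0 0 91"}}

```text
time_s: 9.15
ee_pos: [599.1, -80.8, 171.4]
ee_rot: [-120.3, 0.0, -92.3]
force: [-5.3, -0.1, -7.2]
gripper_width: 90.8
```

```bash
python3 -c "
from k import *
log()
a=grab_frame('top');b=grab_frame('scene')
m=yellow('scene',b,(245,210,310,265));ys,xs=np.nonzero(m);print(len(xs),xs.min(),xs.max(),ys.min(),ys.max())
for dz in(0,16): print(proj('scene',np.array(R0)+[0,0,dz]))
cv2.imwrite('pics/lift.png',cv2.resize(b[210:290,230:330],(750,600),interpolation=cv2.INTER_CUBIC)[:,:,::-1])"
```

```text
9.15 [-14.65  13.13 137.48 159.26  31.35  11.65] [599.1 -80.8 171.4] [-120.3    0.   -92.3] [-5.3 -0.1 -7.2]
77 245 285 218 251
[277.66937118 243.70858565]
[277.30788933 240.2704794 ]
```

View pics/lift.png

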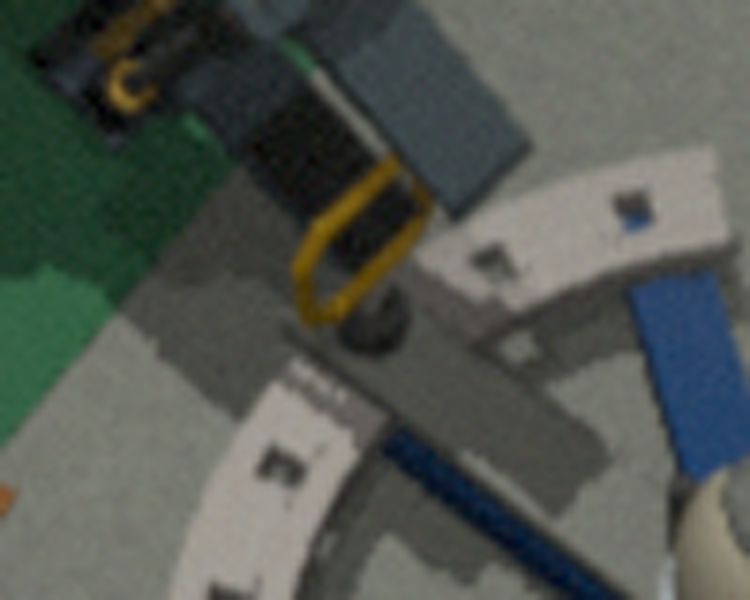

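The pin is lifted about 15 mm (Fz about -7 N) and the ring hangs on the finger. Next is the swing about the pivot, towards the tins.

>>> {"api": "arm_command", "payload": {"deltas": "-4.9 0 0.1 0 1.6 0.9 91; -4.9 0 0.1 0 1.6 0.9 91; -4.9 0 0.1 0 1.6 0.9 91; -4.9 0 0.1 0 1.6 0.9 91; 0 0 0 0 0 0 91"}}

```text
time_s: 9.88
ee_pos: [601.3, -60.6, 171.0]
ee_rot: [-120.4, -0.0, -99.6]
force: [-5.7, 1.4, -8.0]
gripper_width: 90.9
```

```bash
cat >> k.py <<'E'
P=np.array([750,-87.8])
def ang():
    x,R=cur(); v=x[:2]-P; z=R.as_matrix()[:,2]; print('TCP ang',np.degrees(np.arctan2(-v[1],-v[0])).round(2)+2.51,'rad',np.hypot(*v).round(1),'z',x[2].round(1),'toolyaw',np.degrees(np.arctan2(z[1],z[0])).round(2)+2.51)
def lever(f):
    g=cv2.cvtColor(f,cv2.COLOR_RGB2HSV); return g
E
python3 -c "
from k import *
log();ang()
"
```

```text
9.875 [ -4.25  13.08 137.66 189.2   30.59  -5.24] [601.3 -60.6 171. ] [-120.4   -0.   -99.6] [-5.7  1.4 -8. ]
TCP ang -7.859999999999999 rad 151.2 z 171.0 toolyaw -7.15
```

>>> {"api": "arm_command", "payload": {"deltas": "-4.9 0 0.1 0 1.6 0.9 91; -4.9 0 0.1 0 1.6 0.9 91; -4.9 0 0.1 0 1.6 0.9 91; -4 0 0.1 0 1.5 0.8 91; 0 0 0 0 0 0 91"}}

```text
time_s: 10.5
ee_pos: [605.6, -42.6, 170.7]
ee_rot: [-120.3, -0.2, -106.9]
force: [-5.7, 2.4, -8.2]
gripper_width: 90.8
```

```bash
python3 -c "
from k import *
log();ang()
a=grab_frame('top');b=grab_frame('scene')
for n in('scene','top'):
  for t in(0,-.2,-.24,-.28):
    r=-.0439+t; print(n,t,proj(n,[P[0]-190*np.cos(r),P[1]-190*np.sin(r),118]).round(1), proj(n,[P[0]-110*np.cos(r),P[1]-110*np.sin(r),61]).round(1))
cv2.imwrite('pics/swing.png',np.hstack([cv2.resize(a[190:290,300:380],(400,500),interpolation=cv2.INTER_CUBIC),cv2.resize(b[200:300,240:320],(400,500),interpolation=cv2.INTER_CUBIC)])[:,:,::-1])"
```

```text
10.5 [  5.3   14.15 135.9  216.65  33.24 -20.39] [605.6 -42.6 170.7] [-120.3   -0.2 -106.9] [-5.7  2.4 -8.2]
TCP ang -14.87 rad 151.3 z 170.7 toolyaw -14.47
scene 0 [277.4 240.7] [302.3 270.9]
scene -0.2 [289.  231.7] [308.8 265.6]
scene -0.24 [291.5 230.2] [310.3 264.7]
scene -0.28 [294.1 228.7] [311.7 263.8]
top 0 [344.2 267.1] [344.3 239.8]
top -0.2 [330.7 265. ] [336.9 238.6]
top -0.24 [328.1 264.2] [335.4 238.2]
top -0.28 [325.5 263.4] [334.  237.7]
```

View pics/swing.png

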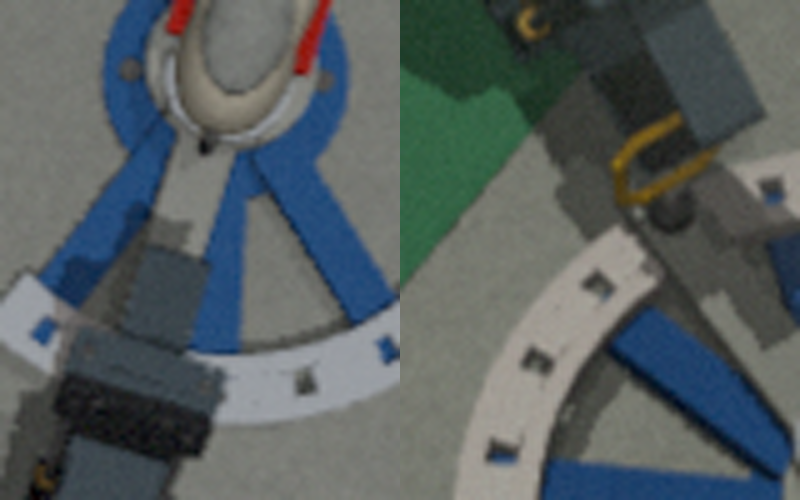

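The lever now sits at about -0.26, just short of the hole, still hung on the finger. I'll lower the finger so the pin rests on the plate, then nudge the ring's side bar until it drops.

>>> {"api": "arm_command", "payload": {"deltas": "0 3.5 2 0 0 0 91; 0 4.3 2.5 0 0 0 91; 0 4.3 2.5 0 0 0 91; 0 4.3 2.5 0 0 0 91; 0 4.3 2.5 0 0 0 91"}}

```text
time_s: 11.22
ee_pos: [607.5, -43.5, 148.9]
ee_rot: [-120.0, -0.2, -106.9]
force: [0.1, -0.2, -0.5]
gripper_width: 91.2
```

>>> {"api": "arm_command", "payload": {"deltas": "-3 0 0 0 0.8 0.4 91; 0 0 0 0 0 0 91"}}

```text
time_s: 11.48
ee_pos: [607.8, -40.2, 148.2]
ee_rot: [-120.1, -0.3, -107.8]
force: [-0.5, 0.2, 0.7]
gripper_width: 91.0
```

```bash
python3 -c "
from k import *
log();ang()"
```

```text
11.475 [  6.45  17.65 137.04 215.63  37.77 -17.05] [607.8 -40.2 148.2] [-120.1   -0.3 -107.8] [-0.5  0.2  0.7]
TCP ang -16.0 rad 149.9 z 148.2 toolyaw -15.4
```

>>> {"api": "arm_command", "payload": {"deltas": "-1.2 0 0 0 0.4 0.2 91; -1.2 0 0 0 0.4 0.2 91; -1 0 0 0 0.3 0.2 91; 0 0 0 0 0 0 91"}}

```text
time_s: 11.98
ee_pos: [608.3, -37.0, 147.8]
ee_rot: [-120.2, -0.3, -109.0]
force: [0.2, -0.5, -0.5]
gripper_width: 91.0
```

```bash
python3 -c "
from k import *
log();ang()
b=grab_frame('scene');a=grab_frame('top')
cv2.imwrite('pics/push.png',np.hstack([cv2.resize(a[190:290,300:380],(320,400),interpolation=cv2.INTER_CUBIC),cv2.resize(b[205:265,260:332],(480,400),interpolation=cv2.INTER_CUBIC)])[:,:,::-1])
m=yellow('scene',b,(275,215,312,262));ys,xs=np.nonzero(m);print(len(xs),xs.min(),xs.max(),ys.min(),ys.max())
for h in(103.5,113.5):
  for t in(-.25,-.28):
    r=-.0439+t;c=np.array([P[0]-190*np.cos(r),P[1]-190*np.sin(r),h]);l=np.array([-np.sin(r),np.cos(r),0])
    k=np.array([proj('scene',c+s*28*l+[0,0,w*28]) for s in(1,-1) for w in(1,-1)]);print(h,t,k.min(0).round(1),k.max(0).round(1))
"
```

```text
11.975 [  7.97  17.89 136.52 219.63  38.23 -18.95] [608.3 -37.  147.8] [-120.2   -0.3 -109. ] [ 0.2 -0.5 -0.5]
TCP ang -17.22 rad 150.5 z 147.8 toolyaw -16.68
59 283 299 226 242
103.5 -0.25 [282.3 221.4] [301.9 244.3]
103.5 -0.28 [284.1 220.6] [304. 243.]
113.5 -0.25 [282.1 219.1] [301.9 242.2]
113.5 -0.28 [284.  218.3] [303.9 240.9]
```

View pics/push.png

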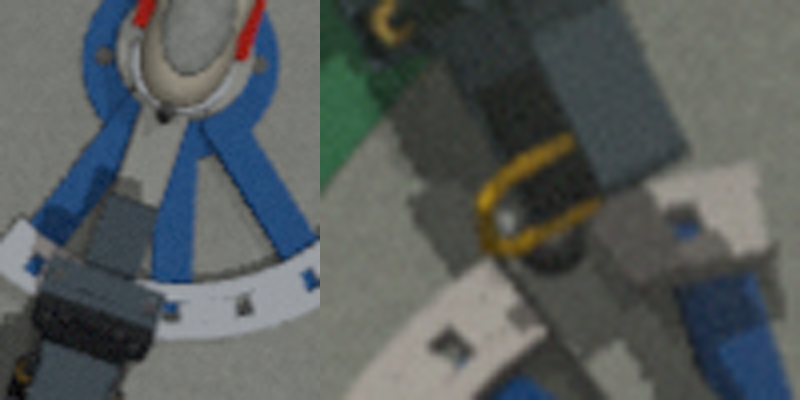

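>>> {"api": "arm_command", "payload": {"deltas": "-1 0 0 0 0.3 0.2 91; -1 0 0 0 0.3 0.2 91; 0 0 0 0 0 0 91"}}

```text
time_s: 12.45
ee_pos: [609.0, -35.2, 147.8]
ee_rot: [-120.2, -0.3, -109.8]
force: [-0.3, -1.9, -0.5]
gripper_width: 91.1
```

>>> {"api": "arm_command", "payload": {"deltas": "-1 0 0 0 0.3 0.2 91; -0.8 0 0 0 0.3 0.1 91; 0 0 0 0 0 0 91"}}

```text
time_s: 12.82
ee_pos: [609.6, -33.5, 147.8]
ee_rot: [-120.2, -0.3, -110.4]
force: [-0.0, -1.8, 0.8]
gripper_width: 90.9
```

```bash
python3 -c "
from k import *
log();ang()"
```

```text
12.825 [  9.56  18.21 135.86 223.83  38.84 -20.87] [609.6 -33.5 147.8] [-120.2   -0.3 -110.4] [-0.  -1.8  0.8]
TCP ang -18.630000000000003 rad 150.5 z 147.8 toolyaw -18.090000000000003
```

>>> {"api": "arm_command", "payload": {"deltas": "-0.7 0 0 0 0.2 0.1 91; 0 0 0 0 0 0 91"}}

```text
time_s: 13.08
ee_pos: [609.8, -32.9, 147.7]
ee_rot: [-120.2, -0.3, -110.6]
force: [0.0, -2.0, 0.1]
gripper_width: 91.0
```

>>> {"api": "arm_command", "payload": {"deltas": "-0.7 0 0 0 0.2 0.1 91; 0 0 0 0 0 0 91"}}

```text
time_s: 13.32
ee_pos: [610.1, -32.2, 147.8]
ee_rot: [-120.2, -0.3, -110.9]
force: [-0.1, -1.3, -0.4]
gripper_width: 91.3
```

>>> {"api": "arm_command", "payload": {"deltas": "-0.7 0 0 0 0.2 0.1 91; 0 0 0 0 0 0 91"}}

```text
time_s: 13.58
ee_pos: [610.1, -32.0, 147.8]
ee_rot: [-120.2, -0.4, -111.1]
force: [-0.4, -2.5, 1.3]
gripper_width: 90.7
```

```bash
python3 -c "
from k import *
log();ang()
b=grab_frame('scene');a=grab_frame('top')
cv2.imwrite('pics/push2.png',np.hstack([cv2.resize(a[190:290,300:380],(320,400),interpolation=cv2.INTER_CUBIC),cv2.resize(b[205:265,260:332],(480,400),interpolation=cv2.INTER_CUBIC)])[:,:,::-1])"
```

```text
13.575 [ 10.34  18.38 135.51 225.93  39.21 -21.88] [610.1 -32.  147.8] [-120.2   -0.4 -111.1] [-0.4 -2.5  1.3]
TCP ang -19.229999999999997 rad 150.6 z 147.8 toolyaw -18.840000000000003
```

>>> {"api": "arm_command", "payload": {"deltas": "-0.7 0 0 0 0.1 0.1 91; 0 0 0 0 0 0 91"}}

```text
time_s: 13.92
ee_pos: [610.1, -31.9, 147.7]
ee_rot: [-120.1, -0.4, -111.3]
force: [-1.4, -5.5, 0.7]
gripper_width: 91.3
```

View pics/push2.png

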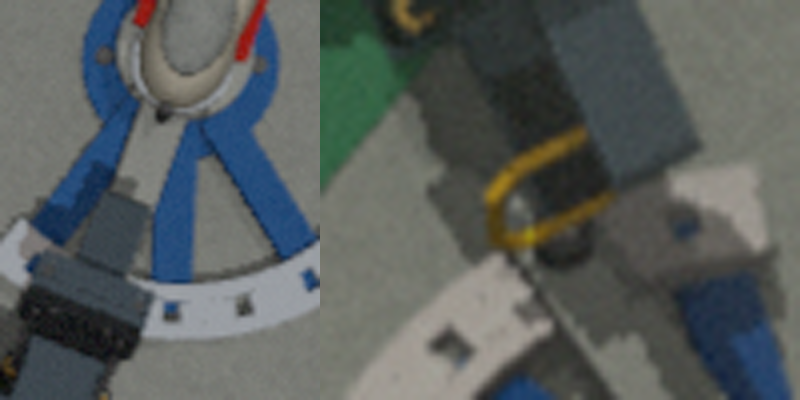

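Force jumped to 5.5 N with no further motion, so the pin has caught in the hole. I'll centre the finger in the ring and withdraw along its axis.

>>> {"api": "arm_command", "payload": {"deltas": "2.5 0 0 0 -0.8 -0.4 91; 2.5 0 0 0 -0.8 -0.4 91; 1 0 0 0 -0.3 -0.2 91; 0 0 0 0 0 0 91"}}

```text
time_s: 14.42
ee_pos: [608.5, -36.4, 147.7]
ee_rot: [-120.2, -0.2, -109.0]
force: [0.8, -0.1, -0.2]
gripper_width: 90.9
```

```bash
python3 -c "
from k import *
log();ang();print(to(R1,-18.6))"
```

```text
14.425 [  8.05  17.9  136.48 219.75  38.2  -18.91] [608.5 -36.4 147.7] [-120.2   -0.2 -109. ] [ 0.8 -0.1 -0.2]
TCP ang -17.47 rad 150.5 z 147.7 toolyaw -16.67
[ 3.7  5.5  6.   0.2 -0.5 -0. ]
```

>>> {"api": "arm_command", "payload": {"deltas": "3.7 5 2.5 0.2 -0.5 0 91; 0 0 0 0 0 0 91; 0 0 -15 0 0 0 91; 0 0 -25 0 0 0 91; 0 0 -25 0 0 0 91"}}

```text
time_s: 15.05
ee_pos: [552.3, -21.6, 175.4]
ee_rot: [-120.0, 0.0, -108.6]
force: [1.0, 0.3, 0.3]
gripper_width: 91.5
```

>>> {"api": "arm_command", "payload": {"deltas": "0 0 -25 0 0 0 91; 0 -5 -20 0 0 0 91; 0 0 0 0 0 0 91"}}

```text
time_s: 15.42
ee_pos: [518.2, -9.5, 203.1]
ee_rot: [-119.8, 0.2, -108.6]
force: [0.2, -0.6, 0.0]
gripper_width: 90.9
```

```bash
python3 -c "
from k import *
log()
a=grab_frame('top');b=grab_frame('scene')
o=cv2.imread('pics/scene0.png')[:,:,::-1].copy()
for nm,f,bx,ts in(('start',o,(262,222,300,262),(0,)),('now',b,(272,210,312,262),(-.27,-.28,-.29))):
  m=yellow('scene',f,bx);ys,xs=np.nonzero(m);print(nm,len(xs),xs.min(),xs.max(),ys.min(),ys.max(),xs.mean().round(2),ys.mean().round(2))
  for t in ts:
   for h in(103.5,108.5,113.5):
    r=-.0439+t;c=np.array([P[0]-190*np.cos(r),P[1]-190*np.sin(r),h]);print(t,h,proj('scene',c).round(2))
cv2.imwrite('pics/out.png',np.hstack([cv2.resize(a[180:290,290:410],(400,367),interpolation=cv2.INTER_CUBIC),cv2.resize(b[205:299,240:342],(400,367),interpolation=cv2.INTER_CUBIC)])[:,:,::-1])"
```

```text
15.425 [ 16.28   4.27 141.87 237.52  35.87 -32.63] [518.2  -9.5 203.1] [-119.8    0.2 -108.6] [ 0.2 -0.6  0. ]
start 119 269 286 233 255 277.99 243.96
0 103.5 [277.68 243.79]
0 108.5 [277.57 242.72]
0 113.5 [277.46 241.65]
now 124 285 305 223 241 294.87 231.73
-0.27 103.5 [293.65 232.26]
-0.27 108.5 [293.58 231.17]
-0.27 113.5 [293.52 230.08]
-0.28 103.5 [294.29 231.91]
-0.28 108.5 [294.23 230.82]
-0.28 113.5 [294.17 229.73]
-0.29 103.5 [294.95 231.56]
-0.29 108.5 [294.89 230.47]
-0.29 113.5 [294.82 229.38]
```

View pics/out.png

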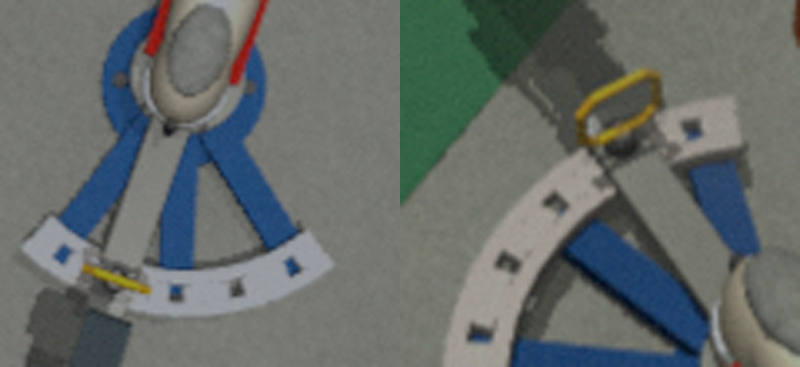

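```bash
python3 -c "
from k import *
print(job_done())"
```

```text
the job is handed in; nothing more can be done
None
```

The stand is turned one hole towards the orange glue tin and the pin is fully home. I handed the job in at about 15.5 s of the 38 s allowed.

**What I did:** I put one open fingertip through the yellow ring without pinching it. It lifted the pin about 15 mm at 7–8 N and swung the lever towards the tin. I then lowered the pin onto the plate just short of the hole and nudged the ring's side bar at about 2 N. The push force rose to 5.5 N and the lever stopped, which meant the pin had caught. I centred the finger, drew it back out and left the arm clear of the stand.

**Last checks:**
- **Lever:** the camera puts it at about -0.285 rad, against a target of -0.28 with 0.01 play. The top view shows one free hole on the tin side and three on the other, which fits one hole of movement.
- **Pin:** the ring centre measures about 104 mm above the bench, against 103.5 mm when home, so the pin is down.
- **Contact:** the wrist force was about zero after withdrawing, so the robot is touching nothing.
- **Loose objects:** the arm went nowhere near the tin, jar, hammer or bottle, and I felt no contact with them. I did not measure their positions again at the end.

No check failed. The ring pictures taken while I was pushing were too unclear to show whether the pin had dropped, so I went by the force until the finger was out.

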